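Assemble the sieve tower on the shaker

ROBOT

A 6-joint arm with a two-finger parallel gripper is mounted at the origin on the work surface. World frame = base frame: x ahead of the robot, y to its left, z up, the work surface at z = 0. Lengths are in m, angles in rad, forces in N, time in s.
With the tool pointing down it reaches from about 0.15 to 0.775 m from the base axis. Payload 6.1 kg.
Tool frame: the origin (TCP) lies midway between the tips of the shut fingers; the grasp point (between the pads) lies 19 mm behind it; z points along the fingers, y is the line along which they close (so a half turn about z gives the same grasp; the last joint's range is limited). The gripper opens to 85 mm and grips with 20 to 120 N. Pads are 22 mm wide; open, the fingers measure 114 mm over their backs; the gripper's body (76 mm by 85 mm) begins 54 mm behind the grasp point. The pads swing forward as they close: fully open they stand 13 mm farther back than shut.
Start: joints at [1.295, 0.126, -0.04, 1.405, 0, 1.571], TCP at [0.143, 0.505, 0.231] pointing down, gripper open.
Joint ranges: [-2.72, 2.72], [-0.95, 1.95], [-1.27, 1.35], [-1.78, 2.02], [-1.46, 1.47], [-3.14, 3.14]. Speed limits (rad/s): [2.39, 2.39, 3.01, 3.14, 3.14, 3.14].

INTERFACE

Orientations are given as a unit quaternion [w, x, y, z].
In Python, from rig import sensors, optics, bot gives the robot as it stands.
- The arm moves only by the tool drive_tool, never from a script. Its argument "commands" is a list of rows, each an object with "offset": the shift along the tool's x, y, z in m, a list of three; "spin": the turn about the tool's z in degrees. A call has 1 to 12 rows; each row is the pose to reach, as a shift and turn from the pose commanded when the call began, along the tool's axes at that moment; what a row does not reach only later rows make up. A row lasts 1/8 s, in which the tool goes at most 62.5 mm and 10.7 degrees, less where a joint would pass 70% of its speed; a pose out of reach is approached as far as the arm can. A call with a gripper value outside its range is refused whole. "jaw" is the opening in per cent of the stroke, from 0 (shut) to 100 (fully open), set as the call begins (left out, the last holds). The fingers move at their own pace and stop on an object; "newtons" is the grip in N (left out, the last holds). Time passes only in rows, so rows that repeat a pose let the fingers close. It gives the time, the measured TCP pose, the force, the opening and the grip force at its end, in the units of the state.
- sensors.get_obs(): the state, without advancing time (a new reading comes with each control period).
- optics.capture(name): name is "scene" or "side" or "wrist"; returns a dict with "img" (420x560x3 uint8, red, green, blue), "vfov" (degrees; the focal length in pixels is half the picture's height over the tangent of half this angle, whatever the lens; pixels are square), "cx", "cy" (the principal point, pixels), "D" ([k1, k2, p1, p2, k3] as OpenCV has them; the pictures are not rectified), "xyz" and "attitude" of the camera in the world. Camera axes: x right, y down, z forward; pixel columns grow to the right and rows downward; lengths in m; the calibration is good to about 2 mm. A picture is of the moment at which its call begins. There is no depth.
- bot.close_job(): hands the job in; it is judged then, once.
The state is a dict: "t": time; "qpos": joint angles; "dq": joint speeds; "joint_efforts": joint torques, N m; "tcp_pos": TCP position; "tcp_rot": TCP orientation; "ft_force": force on the tool from outside, world axes, zero at the start; "moment": the same for the moment, N m; "opening": finger opening in m; "gripper_force": force on a finger pad.
Only numpy, scipy, OpenCV 4.12 (cv2) and the standard library are available. Lean on these libraries where they do the work, as an engineer would, in place of code of your own. Each camera call takes 0.05 s, during which the arm holds its last target. There are 200 camera calls.

TASK

Build the sieve tower on the shaker's receiver pan, one piece at a time from the bottom up: first the fine sieve (the shallowest), then the medium one, then the coarse one (the deepest, widest mesh), and last the knobbed lid. Seat every piece squarely and fully home in the one below, setting it down rather than dropping it, and leave the two tubs and the beaker as they stand.

Things in the scene. Friction and masses are not known exactly. Their poses are not given: they have to be found in the camera images.
- shaker: Fixed white base 150 x 120 mm, 35 mm high, with a steel receiver pan on top. Origin: on the bench under the pan's centre, z up; the base reaches 87 mm to -x (display side), 63 mm to +x, 60 mm to either y. Pan: open cup 60 mm wide, bore 53 mm, 18 mm deep, rim 57 mm above the origin; a dark collar 84 mm wide, 4 mm thick, is round its foot. Place and yaw vary.
- fine_sieve: Fine sieve: the shallowest, mesh so close it looks almost plain. Loose steel ring, outside 60 mm, bore 53 mm, total height 30 mm, 80 g, open top. Stands on a spigot 8 mm deep, 47 mm wide, its lowest 6 mm tapering to 38 mm; the 60 mm body starts above it. Seated, the spigot is in the rim below, the body on that rim. Origin: centre of the spigot's underside, z up; yaw is free.
- medium_sieve: Medium sieve: middle height, mesh of 7 mm squares. Loose steel ring, outside 60 mm, bore 53 mm, total height 42 mm, 110 g, open top. Stands on a spigot 8 mm deep, 47 mm wide, its lowest 6 mm tapering to 38 mm; the 60 mm body starts above it. Seated, the spigot is in the rim below, the body on that rim. Origin: centre of the spigot's underside, z up; yaw is free.
- coarse_sieve: Coarse sieve: the deepest, mesh of 12 mm squares. Loose steel ring, outside 60 mm, bore 53 mm, total height 54 mm, 140 g, open top. Stands on a spigot 8 mm deep, 47 mm wide, its lowest 6 mm tapering to 38 mm; the 60 mm body starts above it. Seated, the spigot is in the rim below, the body on that rim. Origin: centre of the spigot's underside, z up; yaw is free.
- lid: Steel lid: disc 60 mm wide, 6 mm thick, with an upright black round knob to grip, 20 mm wide, from 14 to 38 mm above the origin. Loose, 90 g. Stands on a spigot 8 mm deep, 47 mm wide, its lowest 6 mm tapering to 38 mm; the 60 mm body starts above it. It seats in the top rim as the sieves do. Origin: centre of the spigot's underside, z up; yaw is free.
- tub_left: Bystander: white capped tub standing on the far left (+y) of the bench, 35 mm wide, 102 mm tall, loose. Origin: centre of its underside. Leave it alone.
- tub_right: Bystander: the same kind of white capped tub on the far right (-y). Origin: centre of its underside. Leave it alone.
- beaker: Bystander: small empty glass beaker between robot and shaker, 60 mm wide at the rim, 70 mm tall, loose. Origin: centre of its underside. Leave it alone.

How it is judged:
On the way, in this order (a step that is already met when the one before it is completed fails the run):
1. the fine sieve is seated in the receiver pan (horizontal distance between fine_sieve and shaker below 0.005 m and z of fine_sieve in the frame of shaker between 0.046 and 0.052 m and angle between fine_sieve's own z axis and vertical below 0.06 rad), for 0.2 s.
2. the medium sieve is seated in the fine sieve (horizontal distance between medium_sieve and fine_sieve below 0.005 m and z of medium_sieve in the frame of fine_sieve between 0.019 and 0.025 m and angle between medium_sieve's own z axis and vertical below 0.06 rad), for 0.2 s.
3. the coarse sieve is seated in the medium sieve (horizontal distance between coarse_sieve and medium_sieve below 0.005 m and z of coarse_sieve in the frame of medium_sieve between 0.031 and 0.037 m and angle between coarse_sieve's own z axis and vertical below 0.06 rad), for 0.2 s.
4. the lid is seated in the coarse sieve (horizontal distance between lid and coarse_sieve below 0.005 m and z of lid in the frame of coarse_sieve between 0.043 and 0.049 m and angle between lid's own z axis and vertical below 0.06 rad), for 0.2 s.
At the end, for the whole second after the job is handed in: The tower stands on the receiver pan in the order fine, medium, coarse, lid, released and at rest: each piece's axis within 5 mm of the one below, its height above it within 3 mm of fully seated, upright within 0.06 rad (all of step 1 and all of step 2 and all of step 3 and all of step 4 and linear speed of each of fine_sieve, medium_sieve, coarse_sieve, lid below 0.02 m/s and contact force between each of fine_sieve, medium_sieve, coarse_sieve, lid and the fingers below 0.1 N); the robot touches nothing.
It fails at once if a tub or the beaker is knocked over or shoved (more than 20 mm or 0.4 rad) (distance of any of tub_left, tub_right, beaker from where it was at the start of the episode above 0.02 m or angle between any of tub_left, tub_right, beaker's own z axis and vertical above 0.4 rad).
It fails at once if the fine sieve is dropped (falls free at over 0.7 m/s, some 25 mm) (linear speed of fine_sieve above 0.7 m/s and contact force between fine_sieve and the fingers below 0.1 N).
It fails at once if the medium sieve is dropped (falls free at over 0.7 m/s, some 25 mm) (linear speed of medium_sieve above 0.7 m/s and contact force between medium_sieve and the fingers below 0.1 N).
It fails at once if the coarse sieve is dropped (falls free at over 0.7 m/s, some 25 mm) (linear speed of coarse_sieve above 0.7 m/s and contact force between coarse_sieve and the fingers below 0.1 N).
It fails at once if the lid is dropped (falls free at over 0.7 m/s, some 25 mm) (linear speed of lid above 0.7 m/s and contact force between lid and the fingers below 0.1 N).
It also fails if it takes over 112 s, if anything falls off the work surface, if the arm or the gripper's body presses on something with over 40 N, if the wrist force passes 120 N, or if a joint passes its speed limit or range.

## Working session

There is one attempt and no reset: what is moved stays moved. The work goes in short steps, Python scripts to look and compute and a tool call to move; the robot and the scene stay as the last step left them, time stands still between calls to the robot, and variables do not carry over. Pictures are saved under pics/ and viewed, at most 14 in all, crops included, and the job is handed in when it is done.

Besides the shell and the picture viewer there is one more tool, called after "Call:" as name([rows], argument=value, ...), one row to a line, values as JSON. drive_tool: Moves the arm, as the interface text tells. Its arguments: {"type":"object","properties":{"commands":{"type":"array","items":{"type":"object","properties":{"offset":{"type":"array","items":{"type":"number"}},"spin":{"type":"number"}}}},"jaw":{"type":"number"},"newtons":{"type":"number"}},"required":["commands"]}

```bash
mkdir -p pics; cat > h.py <<'E'
import numpy as np,cv2
from rig import sensors,optics,bot
from scipy.spatial.transform import Rotation as R
def cap(n,f=None):
    c=optics.capture(n)
    if f: cv2.imwrite('pics/'+f,c['img'][:,:,::-1])
    return c
def cam(c):
    h=c['img'].shape[0];f=h/2/np.tan(np.radians(c['vfov'])/2)
    K=np.array([[f,0,c['cx']],[0,f,c['cy']],[0,0,1]])
    a=np.array(c['attitude'],float)
    Rm=R.from_quat(np.r_[a[1:],a[0]]).as_matrix() if a.size==4 else a.reshape(3,3)
    return K,np.array(c['D'],float),Rm,np.array(c['xyz'],float)
def ray(c,uv,z):
    K,D,Rm,o=cam(c)
    p=cv2.undistortPoints(np.array(uv,float).reshape(-1,1,2),K,D)[:,0]
    d=np.c_[p,np.ones(len(p))]@Rm.T
    return o+d*((z-o[2])/d[:,2])[:,None]
def proj(c,X):
    K,D,Rm,o=cam(c)
    return cv2.projectPoints((np.array(X,float).reshape(-1,3)-o)@Rm,np.zeros(3),np.zeros(3),K,D)[0][:,0]
E
python3 - <<'E'
from h import *
for n in('scene','side','wrist'):
    c=cap(n,n+'0.png');print(n,c['vfov'],c['xyz'],c['attitude'])
s=sensors.get_obs();print(s)
E
```

```text
scene 45.56013025383834 [1.106834   0.38346649 0.91016692] [-0.15393272  0.46655911  0.82179421 -0.2885855 ]
side 55.75551224512914 [0.2279528  0.61879673 0.53014473] [ 0.10539103 -0.21384951  0.85955711 -0.45202067]
wrist 63.12732609949148 [0.07850651 0.52286563 0.3737891 ] [0.10631734 0.79061467 0.59781787 0.07898645]
{'t': 0.15, 'qpos': array([ 1.29499727e+00,  1.26247679e-01, -4.03531881e-02,  1.40539677e+00,
        4.27303717e-06,  1.57080293e+00]), 'dq': array([ 0.00015296, -0.00272237,  0.00412525, -0.00131657,  0.0008023 ,
       -0.00058661]), 'joint_efforts': array([-1.27252089e-03, -4.36276388e+01,  3.53149259e+01,  1.36088047e-02,
       -9.69437701e-05, -2.04096814e-06]), 'tcp_pos': array([0.14288123, 0.50486484, 0.23071453]), 'tcp_rot': array([-8.46818923e-05,  1.37466134e-01,  9.90506285e-01, -5.94658429e-04]), 'ft_force': array([0.28030471, 0.6731869 , 0.40503333]), 'moment': array([ 0.0135406 ,  0.01562319, -0.06161761]), 'gripper_force': 0.0, 'opening': 0.08531453542821063}
```

View pics/scene0.png

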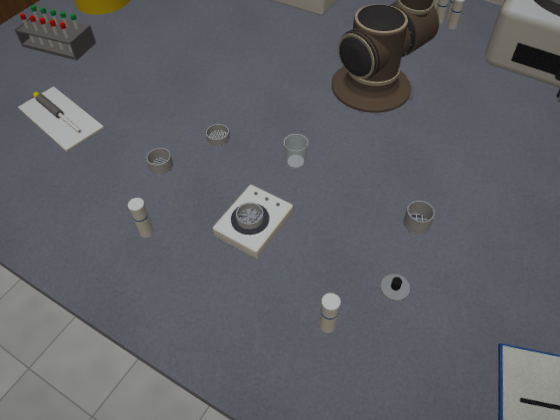

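View pics/side0.png

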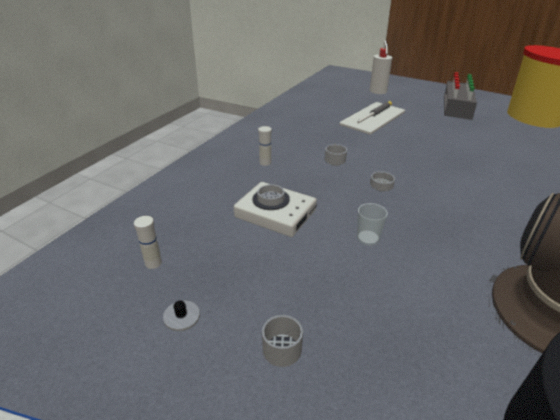

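View pics/wrist0.png

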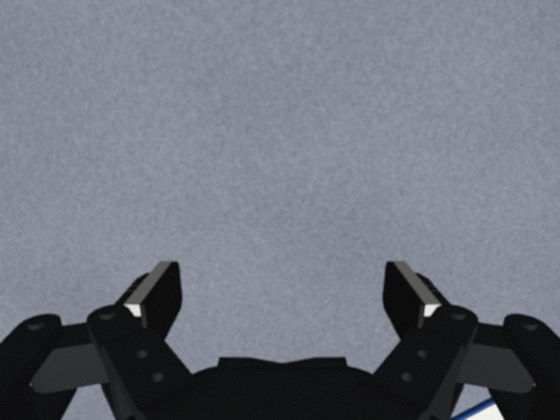

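Scene view: fine sieve at (218,133), medium (160,160), coarse (420,217), lid (396,287), pan (250,215), beaker (295,150), tubs (141,217) and (329,313). Side view: fine (382,181), medium (336,155), coarse (282,340), lid (181,315), pan (271,197), beaker (370,222). The wrist sees only bare bench between the fingers.

```bash
python3 - <<'E'
from h import *
a=cap('scene');b=cap('side')
P={'fine':((218,129),(382,177),.03),'medium':((159.5,154),(336,150),.042),'coarse':((421,209),(283,328),.054),'lid_base':((396,288),(181,316),.0085),'pan':((250,212),(271,191),.057),
'beaker':((296,142),(372,213),.07),'tubL':((329,301),(147,223),.102),'tubR':((137,204),(265,130),.102)}
for n,(p,q,z) in P.items(): print(n,ray(a,[p],z)[0].round(4),ray(b,[q],z)[0].round(4))
def crop(c,cx,cy,h=35): return cv2.resize(c['img'][cy-h:cy+h,cx-h:cx+h],(260,260),interpolation=cv2.INTER_CUBIC)
m=np.vstack([np.hstack([crop(a,218,133),crop(a,160,160),crop(a,250,215)]),np.hstack([crop(b,382,181),crop(b,282,340),crop(b,271,197)])])
cv2.imwrite('pics/m.png',m[:,:,::-1])
E
```

```text
fine [ 0.392  -0.2486  0.03  ] [ 0.3983 -0.2496  0.03  ]
medium [ 0.5444 -0.3126  0.042 ] [ 0.5457 -0.3089  0.042 ]
coarse [0.3939 0.2943 0.054 ] [0.3956 0.2879 0.054 ]
lid_base [0.5728 0.3202 0.0085] [0.5709 0.3156 0.0085]
pan [ 0.5899 -0.0189  0.057 ] [ 0.5888 -0.0235  0.057 ]
beaker [ 0.3678 -0.0331  0.07  ] [ 0.3628 -0.0317  0.07  ]
tubL [0.7131 0.2338 0.102 ] [0.6976 0.2355 0.102 ]
tubR [ 0.7193 -0.2125  0.102 ] [ 0.7117 -0.2125  0.102 ]
```

View pics/m.png

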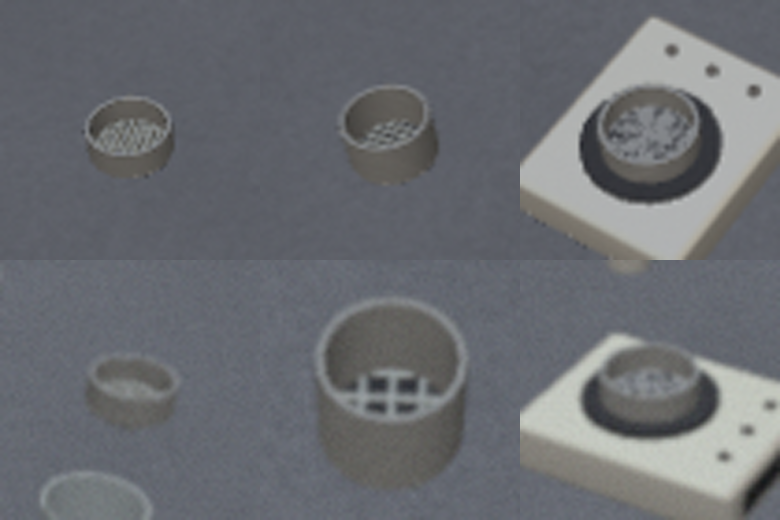

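Both views agree to about 6 mm, apart from the x of tub_left, which is 15 mm apart. The crops confirm shallow, close mesh on the fine sieve and wide mesh on the coarse one. Going above the fine sieve.

Call:
drive_tool([
  {"offset": [-0.447, -0.657, 0.03], "spin": 106},
  {"offset": [-0.447, -0.657, 0.03], "spin": 106},
  {"offset": [-0.447, -0.657, 0.03], "spin": 106},
  {"offset": [-0.447, -0.657, 0.03], "spin": 106},
  {"offset": [-0.447, -0.657, 0.03], "spin": 106},
  {"offset": [-0.447, -0.657, 0.03], "spin": 106},
  {"offset": [-0.447, -0.657, 0.03], "spin": 106},
  {"offset": [-0.447, -0.657, 0.03], "spin": 106},
  {"offset": [-0.447, -0.657, 0.03], "spin": 106},
  {"offset": [-0.447, -0.657, 0.03], "spin": 106},
  {"offset": [-0.447, -0.657, 0.03], "spin": 106},
  {"offset": [-0.447, -0.657, 0.03], "spin": 106},
], jaw=100, newtons=40)

```text
t: 1.75
tcp_pos: [0.38, -0.2083, 0.2031]
tcp_rot: [0.0, 0.874, 0.486, 0.0]
ft_force: [1.3, 0.4, 0.9]
opening: 0.0856
gripper_force: 0.0
```

Call:
drive_tool([
  {"offset": [-0.026, 0.034, 0]},
  {"offset": [-0.026, 0.034, 0]},
  {"offset": [-0.026, 0.034, 0]},
])

```text
$.commands[0]: bad value
```

```bash
cat >> h.py <<'E'
def off(target,s=None):
    "tool-frame offset from measured TCP to world target"
    s=s or sensors.get_obs();q=np.array(s['tcp_rot']);Rm=R.from_quat(np.r_[q[1:],q[0]]).as_matrix()
    return (Rm.T@(np.array(target)-s['tcp_pos'])).round(4)
E
python3 - <<'E'
from h import *
c=cap('wrist','w1.png');s=sensors.get_obs();print(s['tcp_pos'],s['qpos'].round(3),proj(c,[[.395,-.249,.03],s['tcp_pos']]))
E
```

```text
[ 0.38220593 -0.21410532  0.20181521] [-0.508 -0.039 -0.277  1.33  -0.003  1.622] [[317.66814109 215.75416501]
 [293.32264916 272.66916232]]
```

View pics/w1.png

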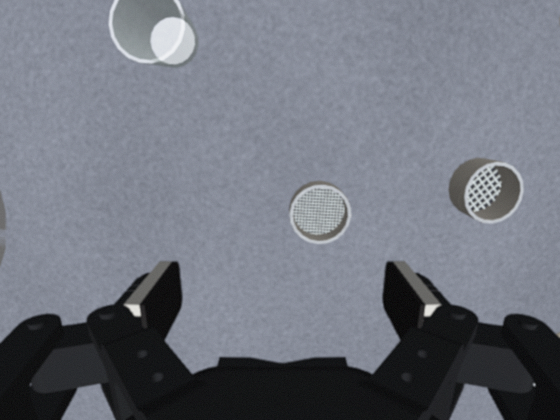

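The fine sieve's rim is centred at about (320,213), close to the predicted (318,216), and the medium sieve's is at (494,191). I'll measure by rim fit.

```bash
cat >> h.py <<'E'
def rim(c,X,th=185,half=1.6,r=.03):
    "bright rim near expected world point X: centre at height X[2], and measured radius"
    u=proj(c,[X])[0];rad=np.linalg.norm(proj(c,[np.array(X)+[r,0,0]])[0]-u)
    g=c['img'].min(2);m=(g>th).astype(np.uint8)
    yy,xx=np.indices(g.shape);m[np.hypot(xx-u[0],yy-u[1])>half*rad]=0
    pts=cv2.findNonZero(m)
    if pts is None or len(pts)<20: return None
    h=cv2.convexHull(pts)[:,0].astype(float)
    w=ray(c,h,X[2]);A=np.c_[w[:,:2],np.ones(len(w))]
    s=np.linalg.lstsq(A,(w[:,:2]**2).sum(1),rcond=None)[0]
    ctr=s[:2]/2;rr=np.sqrt(s[2]+ctr@ctr)
    return ctr.round(4),rr.round(4),np.abs(np.hypot(*(w[:,:2]-ctr).T)-rr).max().round(4)
E
python3 - <<'E'
from h import *
c=cap('wrist')
for th in(170,185,195):
  print(th,rim(c,[.395,-.249,.03],th),rim(c,[.545,-.311,.042],th))
print(c['img'][213,285:300].min(1))
t=rim(c,[.395,-.249,.03])
print(off([.395,-.249,.2]))
E
```

```text
170 (array([ 0.3976, -0.2494]), np.float64(0.0293), np.float64(0.0003)) (array([ 0.5496, -0.3149]), np.float64(0.0294), np.float64(0.0003))
185 (array([ 0.3975, -0.2492]), np.float64(0.0287), np.float64(0.0005)) (array([ 0.5495, -0.3147]), np.float64(0.0288), np.float64(0.0003))
195 None (array([ 0.5495, -0.3149]), np.float64(0.0282), np.float64(0.0005))
[179 189 172 147 154 177 177 160 167 163 154 165 168 156 155]
[-0.025   0.0323  0.0018]
```

Call:
drive_tool([
  {"offset": [-0.022, 0.032, 0.02], "spin": 0},
  {"offset": [-0.022, 0.032, 0.07], "spin": 0},
  {"offset": [-0.022, 0.032, 0.12], "spin": 0},
  {"offset": [-0.022, 0.032, 0.15], "spin": 0},
  {"offset": [-0.022, 0.032, 0.17], "spin": 0},
  {"offset": [-0.022, 0.032, 0.185], "spin": 0},
  {"offset": [-0.022, 0.032, 0.195], "spin": 0},
  {"offset": [-0.022, 0.032, 0.2], "spin": 0},
  {"offset": [-0.022, 0.032, 0.2], "spin": 0},
])

```text
t: 2.98
tcp_pos: [0.3956, -0.2415, 0.0031]
tcp_rot: [0.0, 0.874, 0.486, 0.0]
ft_force: [-0.2, -0.6, 0.3]
opening: 0.0852
gripper_force: 0.0
```

```bash
python3 - <<'E'
from h import *
s=sensors.get_obs();print(s['tcp_pos'],off([.3975,-.2493,-.001]))
E
```

```text
[ 0.39559347 -0.24149821  0.00314637] [-0.0056  0.0057  0.0041]
```

Call:
drive_tool([
  {"offset": [-0.006, 0.006, 0.004], "spin": 0},
  {"offset": [-0.006, 0.006, 0.004], "spin": 0},
  {"offset": [-0.006, 0.006, 0.004], "spin": 0},
])

```text
t: 3.35
tcp_pos: [0.3975, -0.2499, -0.0009]
tcp_rot: [0.0, 0.874, 0.486, 0.0]
ft_force: [0.2, -0.2, -0.8]
opening: 0.0852
gripper_force: 0.0
```

Call:
drive_tool([
  {"offset": [0, 0, 0], "spin": 0},
  {"offset": [0, 0, 0], "spin": 0},
  {"offset": [0, 0, 0], "spin": 0},
  {"offset": [0, 0, 0], "spin": 0},
  {"offset": [0, 0, 0], "spin": 0},
  {"offset": [0, 0, 0], "spin": 0},
], jaw=0)

```text
t: 4.1
tcp_pos: [0.3975, -0.2497, -0.0005]
tcp_rot: [0.0, 0.874, 0.486, 0.0]
ft_force: [-2.9, 1.3, 4.8]
opening: 0.0594
gripper_force: 42.6
```

Call:
drive_tool([
  {"offset": [0, 0, -0.01], "spin": 0},
  {"offset": [0, 0, -0.04], "spin": 0},
  {"offset": [0, 0, -0.09], "spin": 0},
  {"offset": [0, 0, -0.15], "spin": 0},
  {"offset": [0.05, 0.01, -0.16], "spin": 0},
  {"offset": [0.1, 0.02, -0.16], "spin": 0},
  {"offset": [0.15, 0.03, -0.16], "spin": 0},
  {"offset": [0.19, 0.04, -0.16], "spin": 0},
  {"offset": [0.216, 0.042, -0.16], "spin": 0},
  {"offset": [0.216, 0.042, -0.16], "spin": 0},
  {"offset": [0.216, 0.042, -0.16], "spin": 0},
  {"offset": [0.216, 0.042, -0.16], "spin": 0},
])

```text
t: 5.6
tcp_pos: [0.5464, -0.089, 0.1592]
tcp_rot: [0.0, 0.874, 0.486, -0.0]
ft_force: [-0.6, 1.1, -0.2]
opening: 0.0593
gripper_force: 43.4
```

```bash
python3 - <<'E'
from h import *
c=cap('wrist','w2.png')
for th in(160,185):print(rim(c,[.589,-.021,.057],th,1.15))
print(proj(c,[[.589,-.021,.057]]),sensors.get_obs()['tcp_pos'])
E
```

```text
(array([ 0.5901, -0.0219]), np.float64(0.0293), np.float64(0.0002))
(array([ 0.5901, -0.0218]), np.float64(0.0285), np.float64(0.0004))
[[282.79526034  95.42169856]] [ 0.54641498 -0.08906969  0.15922201]
```

View pics/w2.png

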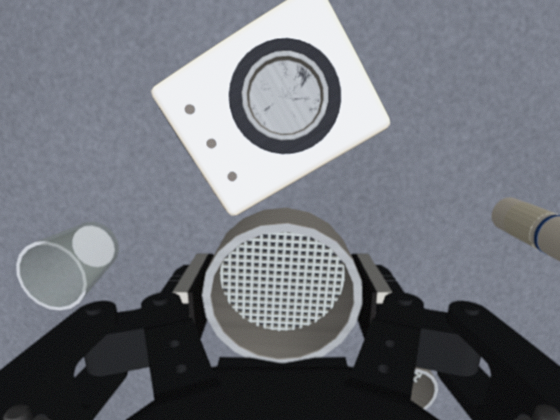

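The pan rim is centred at (285,96) in a clean fit. The held sieve's rim is centred at about (282,292). Checking how it sits in the grip and how level it is.

```bash
python3 - <<'E'
from h import *
c=cap('wrist');s=sensors.get_obs();p=s['tcp_pos']
for th in(150,170,185):print(rim(c,[p[0],p[1],p[2]+.0305],th,1.06))
print(p,off([.5901,-.0218,p[2]]))
E
```

```text
(array([ 0.5466, -0.0882]), np.float64(0.0295), np.float64(0.0015))
(array([ 0.5466, -0.0882]), np.float64(0.0292), np.float64(0.0013))
(array([ 0.5459, -0.0885]), np.float64(0.0282), np.float64(0.0012))
[ 0.54645519 -0.08902244  0.15924392] [ 0.0801  0.0016 -0.    ]
```

Call:
drive_tool([
  {"offset": [0.04, 0.001, 0], "spin": 0},
  {"offset": [0.0795, 0.0015, 0], "spin": 0},
  {"offset": [0.0795, 0.0015, 0.02], "spin": 0},
  {"offset": [0.0795, 0.0015, 0.05], "spin": 0},
  {"offset": [0.0795, 0.0015, 0.075], "spin": 0},
  {"offset": [0.0795, 0.0015, 0.09], "spin": 0},
  {"offset": [0.0795, 0.0015, 0.095], "spin": 0},
  {"offset": [0.0795, 0.0015, 0.1], "spin": 0},
  {"offset": [0.0795, 0.0015, 0.104], "spin": 0},
  {"offset": [0.0795, 0.0015, 0.107], "spin": 0},
  {"offset": [0.0795, 0.0015, 0.109], "spin": 0},
  {"offset": [0.0795, 0.0015, 0.11], "spin": 0},
])

```text
t: 7.2
tcp_pos: [0.5904, -0.0215, 0.0491]
tcp_rot: [0.0, 0.874, 0.486, 0.0]
ft_force: [0.4, -0.5, -0.0]
opening: 0.0594
gripper_force: 43.5
```

Call:
drive_tool([
  {"offset": [0, 0, 0.0005], "spin": 0},
  {"offset": [0, 0, 0.001], "spin": 0},
  {"offset": [0, 0, 0.0015], "spin": 0},
  {"offset": [0, 0, 0.0015], "spin": 0},
])

```text
t: 7.7
tcp_pos: [0.5904, -0.0215, 0.0485]
tcp_rot: [0.0, 0.874, 0.486, 0.0]
ft_force: [-2.3, 0.1, 5.7]
opening: 0.0597
gripper_force: 44.0
```

Call:
drive_tool([
  {"offset": [0, 0, 0.0005], "spin": 0},
  {"offset": [0, 0, 0.0005], "spin": 0},
  {"offset": [0, 0, 0.0], "spin": 0},
  {"offset": [0, 0, 0], "spin": 0},
  {"offset": [0, 0, -0.02], "spin": 0},
  {"offset": [0, 0, -0.06], "spin": 0},
  {"offset": [0, 0, -0.11], "spin": 0},
  {"offset": [-0.05, 0.02, -0.13], "spin": 0},
  {"offset": [-0.08, 0.03, -0.13], "spin": 0},
  {"offset": [-0.08, 0.03, -0.13], "spin": 0},
], jaw=100)

```text
t: 8.95
tcp_pos: [0.5731, -0.1071, 0.1779]
tcp_rot: [0.0, 0.875, 0.485, 0.0]
ft_force: [0.3, 0.2, 0.6]
opening: 0.0856
gripper_force: 0.0
```

```bash
python3 - <<'E'
from h import *
c=cap('wrist');print(rim(c,[.590,-.022,.079],170,1.2));b=cap('side');s=cap('scene')
for k in(b,s):print(rim(k,[.590,-.022,.079],150,1.1))
print(rim(c,[.5495,-.315,.042],170,1.2),sensors.get_obs()['tcp_pos'],off([.5495,-.3149,.16]))
E
```

```text
(array([ 0.586 , -0.0198]), np.float64(0.0333), np.float64(0.0029))
None
(array([ 0.5825, -0.0275]), np.float64(0.0272), np.float64(0.0024))
(array([ 0.5571, -0.2934]), np.float64(0.0121), np.float64(0.0064)) [ 0.57341508 -0.10474288  0.17717064] [-0.1912  0.0904  0.0171]
```

```bash
python3 - <<'E'
from h import *
c=cap('wrist','w3.png');print(proj(c,[[.590,-.022,.079],[.590,-.022,.057]]))
E
```

```text
[[239.03164915  97.13465793]
 [242.67299247  98.76660619]]
```

View pics/w3.png

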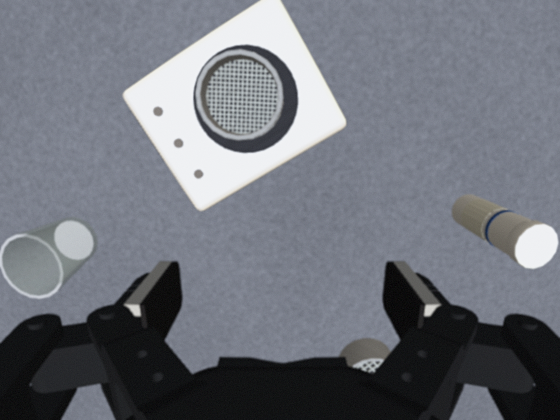

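The fine sieve is seated: its rim is centred at (239,96) against (239,97) predicted, and it looks level. On to the medium sieve.

Call:
drive_tool([
  {"offset": [-0.06, 0.03, 0], "spin": 0},
  {"offset": [-0.11, 0.055, 0], "spin": 0},
  {"offset": [-0.16, 0.075, 0], "spin": 0},
  {"offset": [-0.19, 0.09, 0], "spin": 0},
  {"offset": [-0.19, 0.09, 0], "spin": 0},
  {"offset": [-0.19, 0.09, 0], "spin": 0},
])

```text
t: 9.9
tcp_pos: [0.5501, -0.3131, 0.1771]
tcp_rot: [-0.0, 0.874, 0.487, -0.0]
ft_force: [-0.1, -0.2, 0.5]
opening: 0.0853
gripper_force: 0.0
```

```bash
python3 - <<'E'
from h import *
c=cap('wrist')
for th in(170,185):print(rim(c,[.5495,-.315,.042],th,1.3))
print(sensors.get_obs()['tcp_pos'],off([.5495,-.3149,.007]))
E
```

```text
(array([ 0.5493, -0.3146]), np.float64(0.0294), np.float64(0.0002))
(array([ 0.5494, -0.3146]), np.float64(0.0289), np.float64(0.0003))
[ 0.55021658 -0.31279047  0.17729417] [-0.0022  0.0006  0.1703]
```

Call:
drive_tool([
  {"offset": [-0.002, 0.0005, 0.03], "spin": 0},
  {"offset": [-0.002, 0.0005, 0.08], "spin": 0},
  {"offset": [-0.002, 0.0005, 0.12], "spin": 0},
  {"offset": [-0.002, 0.0005, 0.15], "spin": 0},
  {"offset": [-0.002, 0.0005, 0.165], "spin": 0},
  {"offset": [-0.002, 0.0005, 0.173], "spin": 0},
  {"offset": [-0.002, 0.0005, 0.173], "spin": 0},
  {"offset": [-0.002, 0.0005, 0.173], "spin": 0},
])

```text
t: 10.95
tcp_pos: [0.55, -0.3165, 0.0058]
tcp_rot: [0.001, 0.874, 0.486, 0.001]
ft_force: [-0.2, 0.1, 0.5]
opening: 0.0854
gripper_force: 0.0
```

Call:
drive_tool([
  {"offset": [0, 0, 0], "spin": 0},
  {"offset": [0, 0, 0], "spin": 0},
  {"offset": [0, 0, 0], "spin": 0},
  {"offset": [0, 0, 0], "spin": 0},
  {"offset": [0, 0, 0], "spin": 0},
  {"offset": [0, 0, 0], "spin": 0},
], jaw=0)

```text
t: 11.7
tcp_pos: [0.5497, -0.3166, 0.0056]
tcp_rot: [0.001, 0.874, 0.486, 0.0]
ft_force: [-0.3, 1.1, 5.6]
opening: 0.0588
gripper_force: 43.5
```

Call:
drive_tool([
  {"offset": [0, 0, -0.01], "spin": 0},
  {"offset": [0, 0, -0.04], "spin": 0},
  {"offset": [0, 0, -0.09], "spin": 0},
  {"offset": [0, 0, -0.14], "spin": 0},
  {"offset": [0.04, -0.03, -0.17], "spin": 0},
  {"offset": [0.09, -0.06, -0.17], "spin": 0},
  {"offset": [0.14, -0.09, -0.17], "spin": 0},
  {"offset": [0.18, -0.115, -0.17], "spin": 0},
  {"offset": [0.19, -0.121, -0.17], "spin": 0},
  {"offset": [0.19, -0.121, -0.17], "spin": 0},
  {"offset": [0.19, -0.121, -0.17], "spin": 0},
  {"offset": [0.19, -0.121, -0.17], "spin": 0},
])

```text
t: 13.2
tcp_pos: [0.5465, -0.0922, 0.1744]
tcp_rot: [0.0, 0.874, 0.485, -0.0]
ft_force: [-0.8, -0.9, -1.5]
opening: 0.0586
gripper_force: 43.6
```

```bash
python3 - <<'E'
from h import *
c=cap('wrist','w4.png');s=sensors.get_obs();p=s['tcp_pos']
for th in(150,170,185):print(rim(c,[p[0],p[1],p[2]+.0365],th,1.06))
for h in(1.03,1.08):print(rim(c,[.590,-.022,.079],160,h))
print(proj(c,[[.590,-.022,.079]]),p,off([.590,-.022,.0766]))
E
```

```text
(array([ 0.5471, -0.0906]), np.float64(0.0295), np.float64(0.0005))
(array([ 0.5471, -0.0906]), np.float64(0.0294), np.float64(0.0003))
(array([ 0.5471, -0.0906]), np.float64(0.029), np.float64(0.0003))
(array([ 0.5904, -0.0209]), np.float64(0.0291), np.float64(0.0004))
(array([ 0.5904, -0.0208]), np.float64(0.0292), np.float64(0.0003))
[[282.21430658  91.23495864]] [ 0.54644287 -0.09209044  0.17437133] [ 0.0825 -0.0001  0.0978]
```

View pics/w4.png

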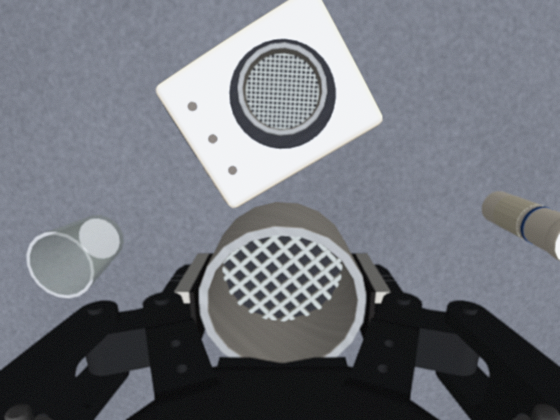

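The fine sieve's rim is at (282,88) and the held medium sieve is centred at about (283,297), both fits clean. Shift needed: 82 mm along tool x.

Call:
drive_tool([
  {"offset": [0.04, 0, 0], "spin": 0},
  {"offset": [0.082, 0, 0], "spin": 0},
  {"offset": [0.082, 0, 0.02], "spin": 0},
  {"offset": [0.082, 0, 0.045], "spin": 0},
  {"offset": [0.082, 0, 0.065], "spin": 0},
  {"offset": [0.082, 0, 0.077], "spin": 0},
  {"offset": [0.082, 0, 0.083], "spin": 0},
  {"offset": [0.082, 0, 0.088], "spin": 0},
  {"offset": [0.082, 0, 0.092], "spin": 0},
  {"offset": [0.082, 0, 0.095], "spin": 0},
  {"offset": [0.082, 0, 0.096], "spin": 0},
  {"offset": [0.082, 0, 0.097], "spin": 0},
])

```text
t: 14.75
tcp_pos: [0.5898, -0.0212, 0.0776]
tcp_rot: [0.0, 0.874, 0.486, 0.0]
ft_force: [-0.3, 0.6, -1.7]
opening: 0.0586
gripper_force: 43.6
```

Call:
drive_tool([
  {"offset": [0, 0, 0.0005], "spin": 0},
  {"offset": [0, 0, 0.001], "spin": 0},
  {"offset": [0, 0, 0.0015], "spin": 0},
  {"offset": [0, 0, 0.0015], "spin": 0},
])

```text
t: 15.25
tcp_pos: [0.5898, -0.0213, 0.0766]
tcp_rot: [0.0, 0.874, 0.486, 0.0]
ft_force: [-2.6, -0.4, 4.9]
opening: 0.0588
gripper_force: 44.0
```

Call:
drive_tool([
  {"offset": [0, 0, 0], "spin": 0},
  {"offset": [0, 0, 0], "spin": 0},
  {"offset": [0, 0, 0.0], "spin": 0},
  {"offset": [0, 0, 0], "spin": 0},
  {"offset": [0, 0, -0.02], "spin": 0},
  {"offset": [0, 0, -0.06], "spin": 0},
  {"offset": [0, 0, -0.11], "spin": 0},
  {"offset": [-0.05, 0, -0.13], "spin": 0},
  {"offset": [-0.08, 0, -0.13], "spin": 0},
  {"offset": [-0.08, 0, -0.13], "spin": 0},
  {"offset": [-0.08, 0, -0.13], "spin": 0},
], jaw=100)

```text
t: 16.62
tcp_pos: [0.5477, -0.089, 0.2058]
tcp_rot: [-0.0, 0.874, 0.486, 0.0]
ft_force: [0.6, -0.4, 0.1]
opening: 0.0852
gripper_force: 0.0
```

```bash
python3 - <<'E'
from h import *
c=cap('wrist');s=sensors.get_obs();p=s['tcp_pos']
for h in(1.03,1.08):print(rim(c,[.590,-.022,.113],160,h))
print(p,s['qpos'].round(2),off([.395,.291,.2]))
E
```

```text
(array([ 0.5907, -0.0203]), np.float64(0.0292), np.float64(0.0022))
(array([ 0.591 , -0.0209]), np.float64(0.0314), np.float64(0.0032))
[ 0.54778348 -0.08871031  0.20565522] [-0.16  0.18 -0.03  1.36  0.    1.96] [ 0.2424 -0.3298  0.0058]
```

Call:
drive_tool([
  {"offset": [0.03, -0.045, 0], "spin": 0},
  {"offset": [0.06, -0.085, 0], "spin": 0},
  {"offset": [0.095, -0.13, 0], "spin": 0},
  {"offset": [0.13, -0.175, 0], "spin": 0},
  {"offset": [0.165, -0.22, 0], "spin": 0},
  {"offset": [0.195, -0.265, 0], "spin": 0},
  {"offset": [0.225, -0.305, 0], "spin": 0},
  {"offset": [0.242, -0.33, 0], "spin": 0},
  {"offset": [0.242, -0.33, 0], "spin": 0},
  {"offset": [0.242, -0.33, 0], "spin": 0},
  {"offset": [0.242, -0.33, 0], "spin": 0},
])

```text
t: 18.05
tcp_pos: [0.3949, 0.2898, 0.2059]
tcp_rot: [0.0, 0.874, 0.486, -0.0]
ft_force: [-0.0, 0.1, 0.5]
opening: 0.0848
gripper_force: 0.0
```

```bash
python3 - <<'E'
from h import *
c=cap('wrist');s=sensors.get_obs()
for th in(170,185):
  r=rim(c,[.395,.291,.054],th,1.4);print(r)
print(rim(c,[*r[0],.054],170,1.2),s['tcp_pos'],s['qpos'].round(2),off([*r[0],.012]))
E
```

```text
(array([0.3952, 0.293 ]), np.float64(0.0294), np.float64(0.0003))
(array([0.3952, 0.2931]), np.float64(0.0288), np.float64(0.0004))
(array([0.3952, 0.293 ]), np.float64(0.0294), np.float64(0.0003)) [0.39496631 0.28969113 0.20597548] [ 0.63  0.06 -0.17  1.34 -0.    2.76] [ 0.003  -0.0016  0.194 ]
```

Call:
drive_tool([
  {"offset": [0.003, -0.0015, 0.03], "spin": 0},
  {"offset": [0.003, -0.0015, 0.08], "spin": 0},
  {"offset": [0.003, -0.0015, 0.13], "spin": 0},
  {"offset": [0.003, -0.0015, 0.165], "spin": 0},
  {"offset": [0.003, -0.0015, 0.185], "spin": 0},
  {"offset": [0.003, -0.0015, 0.194], "spin": 0},
  {"offset": [0.003, -0.0015, 0.194], "spin": 0},
  {"offset": [0.003, -0.0015, 0.194], "spin": 0},
])

```text
t: 19.1
tcp_pos: [0.3957, 0.294, 0.0131]
tcp_rot: [-0.0, 0.874, 0.486, 0.001]
ft_force: [-0.1, -0.0, -0.3]
opening: 0.0854
gripper_force: 0.0
```

Call:
drive_tool([
  {"offset": [0, 0, 0], "spin": 0},
  {"offset": [0, 0, 0], "spin": 0},
  {"offset": [0, 0, 0], "spin": 0},
  {"offset": [0, 0, 0], "spin": 0},
  {"offset": [0, 0, 0], "spin": 0},
  {"offset": [0, 0, 0], "spin": 0},
], jaw=0)

```text
t: 19.85
tcp_pos: [0.3954, 0.2941, 0.0132]
tcp_rot: [-0.0, 0.874, 0.486, 0.001]
ft_force: [-1.1, -1.4, 5.1]
opening: 0.0602
gripper_force: 42.6
```

Call:
drive_tool([
  {"offset": [0, 0, -0.01], "spin": 0},
  {"offset": [0, 0, -0.05], "spin": 0},
  {"offset": [0, 0, -0.1], "spin": 0},
  {"offset": [0, 0, -0.16], "spin": 0},
  {"offset": [-0.02, 0.03, -0.205], "spin": 0},
  {"offset": [-0.05, 0.07, -0.205], "spin": 0},
  {"offset": [-0.08, 0.11, -0.205], "spin": 0},
  {"offset": [-0.11, 0.15, -0.205], "spin": 0},
  {"offset": [-0.14, 0.19, -0.205], "spin": 0},
  {"offset": [-0.17, 0.23, -0.205], "spin": 0},
  {"offset": [-0.2, 0.27, -0.205], "spin": 0},
  {"offset": [-0.225, 0.305, -0.205], "spin": 0},
])

```text
t: 21.35
tcp_pos: [0.5358, -0.06, 0.2176]
tcp_rot: [0.0, 0.874, 0.486, 0.0]
ft_force: [0.7, 0.4, -1.6]
opening: 0.0603
gripper_force: 43.8
```

Call:
drive_tool([
  {"offset": [-0.02, 0.027, 0], "spin": 0},
  {"offset": [-0.02, 0.027, 0], "spin": 0},
  {"offset": [-0.02, 0.027, 0], "spin": 0},
  {"offset": [-0.02, 0.027, 0], "spin": 0},
])

```text
t: 21.85
tcp_pos: [0.5476, -0.0885, 0.2173]
tcp_rot: [-0.0, 0.873, 0.487, 0.0]
ft_force: [0.4, -0.4, -0.4]
opening: 0.0598
gripper_force: 43.9
```

```bash
python3 - <<'E'
from h import *
c=cap('wrist','w5.png');s=sensors.get_obs();p=s['tcp_pos']
for th in(150,170,185):print(rim(c,[p[0],p[1],p[2]+.041],th,1.06))
for h in(1.03,1.08):print(rim(c,[.5905,-.021,.113],160,h))
print(proj(c,[[.5905,-.021,.113]]),p,off([.5905,-.021,.118]))
E
```

```text
(array([ 0.547, -0.089]), np.float64(0.0296), np.float64(0.0003))
(array([ 0.547 , -0.0889]), np.float64(0.0294), np.float64(0.0002))
(array([ 0.5471, -0.0889]), np.float64(0.029), np.float64(0.0003))
(array([ 0.5911, -0.0201]), np.float64(0.0297), np.float64(0.0018))
(array([ 0.5916, -0.0198]), np.float64(0.031), np.float64(0.003))
[[283.73431496  96.10153724]] [ 0.54769387 -0.08853286  0.21735077] [0.0799 0.0009 0.0994]
```

View pics/w5.png

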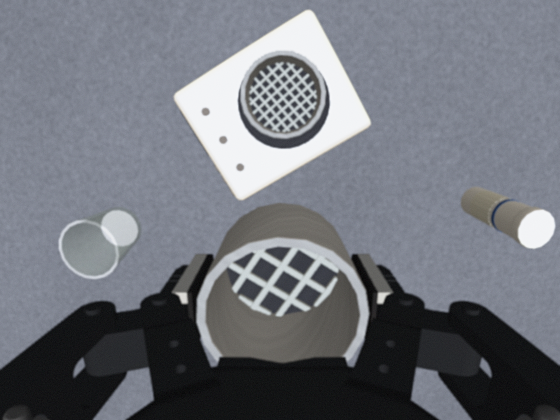

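The medium sieve is seated, with its rim at about (283,95) on the predicted spot. The held coarse sieve is well centred and level. Lowering it.

Call:
drive_tool([
  {"offset": [0.04, 0, 0], "spin": 0},
  {"offset": [0.081, 0.001, 0], "spin": 0},
  {"offset": [0.081, 0.001, 0.02], "spin": 0},
  {"offset": [0.081, 0.001, 0.045], "spin": 0},
  {"offset": [0.081, 0.001, 0.065], "spin": 0},
  {"offset": [0.081, 0.001, 0.078], "spin": 0},
  {"offset": [0.081, 0.001, 0.084], "spin": 0},
  {"offset": [0.081, 0.001, 0.089], "spin": 0},
  {"offset": [0.081, 0.001, 0.093], "spin": 0},
  {"offset": [0.081, 0.001, 0.096], "spin": 0},
  {"offset": [0.081, 0.001, 0.0975], "spin": 0},
  {"offset": [0.081, 0.001, 0.0985], "spin": 0},
])

```text
t: 23.4
tcp_pos: [0.5915, -0.0212, 0.1186]
tcp_rot: [0.0, 0.874, 0.486, 0.0]
ft_force: [-0.2, -0.5, -1.5]
opening: 0.0601
gripper_force: 43.9
```

Call:
drive_tool([
  {"offset": [0, 0, 0.0005], "spin": 0},
  {"offset": [0, 0, 0.001], "spin": 0},
  {"offset": [0, 0, 0.0015], "spin": 0},
  {"offset": [0, 0, 0.0015], "spin": 0},
])

```text
t: 23.9
tcp_pos: [0.5916, -0.0212, 0.1182]
tcp_rot: [0.0, 0.874, 0.486, 0.001]
ft_force: [-2.7, 0.4, 6.5]
opening: 0.0598
gripper_force: 44.5
```

Call:
drive_tool([
  {"offset": [0, 0, 0], "spin": 0},
  {"offset": [0, 0, 0], "spin": 0},
  {"offset": [0, 0, 0.0], "spin": 0},
  {"offset": [0, 0, 0], "spin": 0},
  {"offset": [0, 0, -0.02], "spin": 0},
  {"offset": [0, 0, -0.06], "spin": 0},
  {"offset": [0, 0, -0.11], "spin": 0},
  {"offset": [-0.05, 0, -0.12], "spin": 0},
  {"offset": [-0.08, 0, -0.12], "spin": 0},
  {"offset": [-0.08, 0, -0.12], "spin": 0},
  {"offset": [-0.08, 0, -0.12], "spin": 0},
], jaw=100)

```text
t: 25.28
tcp_pos: [0.5495, -0.0889, 0.2369]
tcp_rot: [-0.0, 0.874, 0.486, 0.0]
ft_force: [0.2, 0.4, -0.0]
opening: 0.0854
gripper_force: 0.0
```

```bash
python3 - <<'E'
from h import *
c=cap('wrist');p=sensors.get_obs()['tcp_pos']
for h in(1.03,1.08):print(rim(c,[.591,-.0205,.159],160,h))
print(p,off([.572,.317,p[2]]))
E
```

```text
(array([ 0.5907, -0.021 ]), np.float64(0.031), np.float64(0.0015))
(array([ 0.5905, -0.0212]), np.float64(0.0326), np.float64(0.0006))
[ 0.54964155 -0.08867396  0.23672044] [ 3.566e-01 -1.946e-01  1.000e-04]
```

Call:
drive_tool([
  {"offset": [0.03, -0.016, 0], "spin": 0},
  {"offset": [0.075, -0.04, 0], "spin": 0},
  {"offset": [0.12, -0.065, 0], "spin": 0},
  {"offset": [0.165, -0.09, 0], "spin": 0},
  {"offset": [0.21, -0.115, 0], "spin": 0},
  {"offset": [0.255, -0.14, 0], "spin": 0},
  {"offset": [0.3, -0.165, 0], "spin": 0},
  {"offset": [0.34, -0.185, 0], "spin": 0},
  {"offset": [0.356, -0.195, 0], "spin": 0},
  {"offset": [0.356, -0.195, 0], "spin": 0},
  {"offset": [0.356, -0.195, 0], "spin": 0},
  {"offset": [0.356, -0.195, 0], "spin": 0},
])

```text
t: 26.82
tcp_pos: [0.5714, 0.3148, 0.2375]
tcp_rot: [0.0, 0.874, 0.486, 0.0]
ft_force: [-0.1, -0.4, -0.1]
opening: 0.0855
gripper_force: 0.0
```

```bash
cat >> h.py <<'E'
def knob(c,X,r=.01,th=60,half=2.2):
    "dark round knob top near X"
    u=proj(c,[X])[0];rad=np.linalg.norm(proj(c,[np.array(X)+[r,0,0]])[0]-u)
    g=c['img'].max(2);m=(g<th).astype(np.uint8);yy,xx=np.indices(g.shape);m[np.hypot(xx-u[0],yy-u[1])>half*rad]=0
    x,y,w,h=cv2.boundingRect(cv2.findNonZero(m));return u.round(1),rad.round(1),(x,y,w,h),ray(c,[(x+w/2,y+h/2)],X[2])[0].round(4)
E
python3 - <<'E'
from h import *
c=cap('wrist','w6.png');s=sensors.get_obs()
print(knob(c,[.572,.317,.038],half=4),rim(c,[.572,.317,.014],150,1.3),s['tcp_pos'],s['qpos'].round(2))
E
```

```text
(array([281.6, 181.2]), np.float64(9.8), (273, 172, 17, 20), array([0.5715, 0.3163, 0.038 ])) (array([0.5704, 0.3154]), np.float64(0.0302), np.float64(0.0005)) [0.57143401 0.31483063 0.23747713] [ 0.5   0.38  0.3   1.49 -0.    2.63]
```

View pics/w6.png

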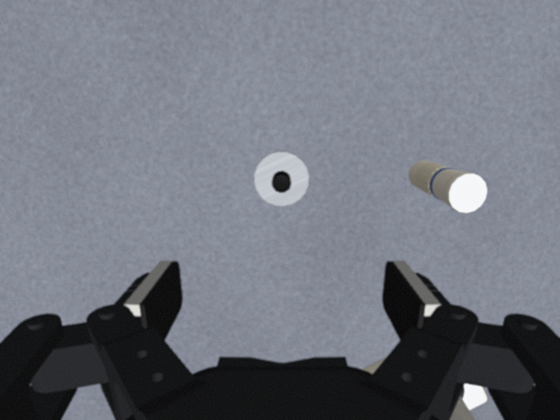

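The knob is at (281,182) in the lid disc at (281,179), and both lie within 1 mm of the TCP axis. Descending.

Call:
drive_tool([
  {"offset": [0.0005, -0.001, 0.04], "spin": 0},
  {"offset": [0.0005, -0.001, 0.09], "spin": 0},
  {"offset": [0.0005, -0.001, 0.14], "spin": 0},
  {"offset": [0.0005, -0.001, 0.18], "spin": 0},
  {"offset": [0.0005, -0.001, 0.205], "spin": 0},
  {"offset": [0.0005, -0.001, 0.22], "spin": 0},
  {"offset": [0.0005, -0.001, 0.22], "spin": 0},
  {"offset": [0.0005, -0.001, 0.22], "spin": 0},
], jaw=60)

```text
t: 27.88
tcp_pos: [0.5715, 0.3173, 0.0185]
tcp_rot: [0.0, 0.874, 0.486, 0.001]
ft_force: [-0.7, 0.1, -0.2]
opening: 0.0513
gripper_force: 0.0
```

Call:
drive_tool([
  {"offset": [0, 0, 0], "spin": 0},
  {"offset": [0, 0, 0], "spin": 0},
  {"offset": [0, 0, 0], "spin": 0},
  {"offset": [0, 0, 0], "spin": 0},
  {"offset": [0, 0, 0], "spin": 0},
  {"offset": [0, 0, 0], "spin": 0},
], jaw=0)

```text
t: 28.62
tcp_pos: [0.5712, 0.3175, 0.0182]
tcp_rot: [0.0, 0.874, 0.486, 0.001]
ft_force: [-1.1, -0.4, 5.5]
opening: 0.0183
gripper_force: 39.2
```

Call:
drive_tool([
  {"offset": [0, 0, -0.01], "spin": 0},
  {"offset": [0, 0, -0.05], "spin": 0},
  {"offset": [0, 0, -0.1], "spin": 0},
  {"offset": [0, 0, -0.16], "spin": 0},
  {"offset": [0, 0, -0.22], "spin": 0},
  {"offset": [-0.03, 0.016, -0.25], "spin": 0},
  {"offset": [-0.08, 0.044, -0.25], "spin": 0},
  {"offset": [-0.13, 0.071, -0.25], "spin": 0},
  {"offset": [-0.18, 0.098, -0.25], "spin": 0},
  {"offset": [-0.23, 0.126, -0.25], "spin": 0},
  {"offset": [-0.28, 0.153, -0.25], "spin": 0},
  {"offset": [-0.33, 0.18, -0.25], "spin": 0},
])

```text
t: 30.12
tcp_pos: [0.5491, -0.0599, 0.2673]
tcp_rot: [0.0, 0.874, 0.486, 0.0]
ft_force: [1.1, 0.4, -0.4]
opening: 0.0184
gripper_force: 39.2
```

Call:
drive_tool([
  {"offset": [-0.027, 0.015, 0], "spin": 0},
  {"offset": [-0.027, 0.015, 0], "spin": 0},
  {"offset": [-0.027, 0.015, 0], "spin": 0},
  {"offset": [-0.027, 0.015, 0], "spin": 0},
])

```text
t: 30.62
tcp_pos: [0.5483, -0.088, 0.267]
tcp_rot: [-0.0, 0.873, 0.487, 0.0]
ft_force: [0.0, -0.0, -1.5]
opening: 0.0182
gripper_force: 39.2
```

```bash
python3 - <<'E'
from h import *
c=cap('wrist','w7.png');s=sensors.get_obs();p=s['tcp_pos']
print(rim(c,[p[0],p[1],p[2]-.0182+.014],150,1.06))
for h in(1.03,1.06):print(rim(c,[.591,-.0205,.159],160,h))
print(proj(c,[[.591,-.0205,.159],[p[0],p[1],p[2]-.004]]),p,off([.591,-.0205,.169]))
E
```

```text
(array([ 0.5469, -0.0894]), np.float64(0.0303), np.float64(0.0025))
(array([ 0.5908, -0.0209]), np.float64(0.0308), np.float64(0.0012))
(array([ 0.5909, -0.0208]), np.float64(0.0317), np.float64(0.0017))
[[283.66835049  96.63205196]
 [282.62673307 262.64098132]] [ 0.54829448 -0.08792113  0.26705629] [0.0798 0.0009 0.0981]
```

View pics/w7.png

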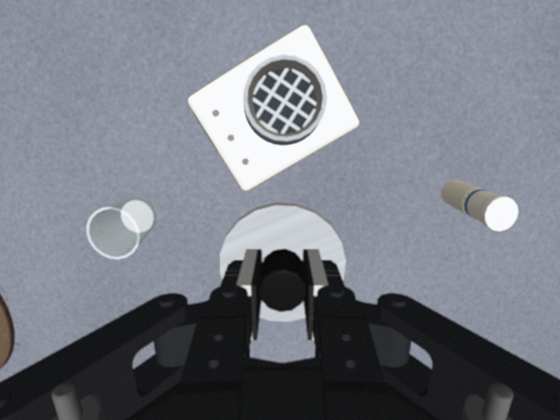

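The tower's top rim is at about (285,97) and the lid disc at about (282,262), level. The lid's axis lies about 1.5 mm behind the TCP in tool x, so the shift is 81 mm.

Call:
drive_tool([
  {"offset": [0.04, 0.001, 0], "spin": 0},
  {"offset": [0.081, 0.0015, 0], "spin": 0},
  {"offset": [0.081, 0.0015, 0.02], "spin": 0},
  {"offset": [0.081, 0.0015, 0.045], "spin": 0},
  {"offset": [0.081, 0.0015, 0.065], "spin": 0},
  {"offset": [0.081, 0.0015, 0.078], "spin": 0},
  {"offset": [0.081, 0.0015, 0.084], "spin": 0},
  {"offset": [0.081, 0.0015, 0.088], "spin": 0},
  {"offset": [0.081, 0.0015, 0.092], "spin": 0},
  {"offset": [0.081, 0.0015, 0.095], "spin": 0},
  {"offset": [0.081, 0.0015, 0.0965], "spin": 0},
  {"offset": [0.081, 0.0015, 0.0975], "spin": 0},
])

```text
t: 32.17
tcp_pos: [0.5922, -0.0211, 0.1696]
tcp_rot: [0.0, 0.874, 0.486, 0.0]
ft_force: [0.1, -0.2, -1.1]
opening: 0.018
gripper_force: 39.3
```

Call:
drive_tool([
  {"offset": [0, 0, 0.0005], "spin": 0},
  {"offset": [0, 0, 0.001], "spin": 0},
  {"offset": [0, 0, 0.0015], "spin": 0},
  {"offset": [0, 0, 0.0015], "spin": 0},
])

```text
t: 32.67
tcp_pos: [0.5924, -0.021, 0.1691]
tcp_rot: [0.0, 0.874, 0.486, 0.001]
ft_force: [-1.7, -0.4, 5.6]
opening: 0.0185
gripper_force: 39.9
```

Call:
drive_tool([
  {"offset": [0, 0, 0], "spin": 0},
  {"offset": [0, 0, 0], "spin": 0},
  {"offset": [0, 0, 0], "spin": 0},
  {"offset": [0, 0, 0], "spin": 0},
  {"offset": [0, 0, -0.02], "spin": 0},
  {"offset": [0, 0, -0.06], "spin": 0},
  {"offset": [0, 0, -0.11], "spin": 0},
  {"offset": [-0.05, 0, -0.11], "spin": 0},
  {"offset": [-0.1, 0, -0.11], "spin": 0},
  {"offset": [-0.1, 0, -0.11], "spin": 0},
  {"offset": [-0.1, 0, -0.11], "spin": 0},
  {"offset": [-0.1, 0, -0.11], "spin": 0},
], jaw=60)

```text
t: 34.17
tcp_pos: [0.54, -0.1053, 0.2777]
tcp_rot: [-0.0, 0.874, 0.487, -0.0]
ft_force: [-0.1, -0.1, 0.2]
opening: 0.0511
gripper_force: 0.0
```

```bash
python3 - <<'E'
from h import *
a=cap('scene');b=cap('side');w=cap('wrist')
T=[.591,-.021]
for k in(a,b,w):print(proj(k,[[*T,z] for z in(.057,.079,.113,.159,.165,.189)]).round(0).tolist())
def crop(c,cx,cy,h=45): return cv2.resize(c['img'][max(cy-h,0):max(cy-h,0)+2*h,cx-h:cx+h],(390,390),interpolation=cv2.INTER_CUBIC)
cv2.imwrite('pics/f.png',np.hstack([crop(a,250,190),crop(b,271,165)])[:,:,::-1])
E
```

```text
[[249.0, 212.0], [248.0, 206.0], [247.0, 195.0], [246.0, 181.0], [245.0, 179.0], [245.0, 171.0]]
[[270.0, 191.0], [269.0, 183.0], [269.0, 169.0], [269.0, 150.0], [269.0, 147.0], [269.0, 136.0]]
[[282.0, 84.0], [282.0, 82.0], [281.0, 78.0], [281.0, 71.0], [281.0, 70.0], [281.0, 65.0]]
```

View pics/f.png

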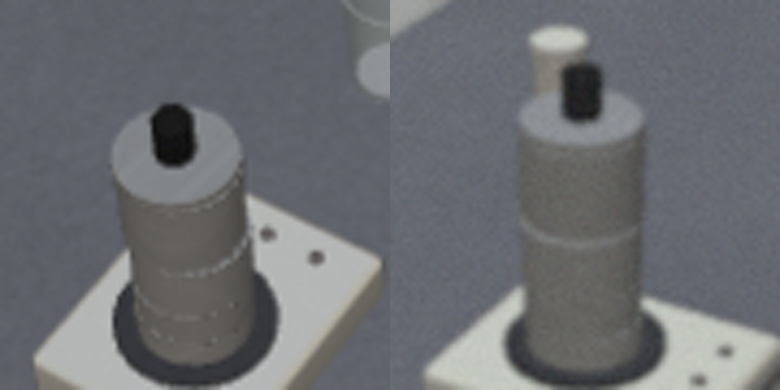

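Both crops show the tower straight and closed up. The knob top is at about (245,170) in scene and (270,136) in side, within 1 px of fully seated. Handing in.

```bash
python3 -c "
from h import *
print(bot.close_job())"
```

```text
the job is handed in; nothing more can be done
None
```

The sieve tower (fine, medium, coarse, lid) is built on the receiver pan and the job is handed in at about 34 s of the 112 s allowed; the last pictures show it straight and fully seated, though the hand-in returned no verdict.

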